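# Make up three drone repair kits

### The job

Make up the three drone repair kits from the stock on the table: the black battery with the yellow band and the red motor go into the yellow tray, the camera and the green motor into the white tray, and the white GPS puck into the black tray. Put one part to a bay (either bay will do), set down upright and flat on the bay's floor, not dropped. Leave the two spares, the silver motor and the white battery with the red band, where they are.

Things in the scene. Friction and masses are not known exactly. Their poses are not given: they have to be found in the camera images.
- motor_red: drone motor, an upright cylinder 30 mm in diameter and 30 mm tall with a red bell, seen from above as a red disc with a ring of six small dark dots, and a steel shaft 6 mm thick standing 8 mm above it (38 mm overall); about 60 g. Origin: centre of its underside, z up.
- motor_green: drone motor, an upright cylinder 30 mm in diameter and 30 mm tall with a green bell, seen from above as a green disc with a ring of six small dark dots, and a steel shaft 6 mm thick standing 8 mm above it (38 mm overall); about 60 g. Origin: centre of its underside, z up.
- motor_silver: drone motor, an upright cylinder 30 mm in diameter and 30 mm tall with a silver bell, seen from above as a silver disc with a ring of six small dark dots, and a steel shaft 6 mm thick standing 8 mm above it (38 mm overall); about 60 g. Origin: centre of its underside, z up. A spare: stays where it is.
- battery_black: battery pack, a block 70 x 36 x 30 mm (its own x, y, z), black with a yellow band round its middle; about 140 g, its long x axis within 20 degrees of straight ahead at the start. Origin: centre of its underside, z up.
- battery_white: battery pack, a block 70 x 36 x 30 mm (its own x, y, z), white with a red band round its middle; about 140 g, its long x axis within 20 degrees of straight ahead at the start. Origin: centre of its underside, z up. A spare: stays where it is.
- camera: camera module: a dark grey square block 40 x 40 mm and 28 mm tall with a black lens barrel 28 mm in diameter standing 10 mm above it (38 mm overall), lens looking up; about 80 g. Origin: centre of its underside, z up; its sides lie along its own x and y.
- gps: GPS puck: a white upright disc 50 mm in diameter and 24 mm tall with a green dot on top and a thin black line round its side; about 60 g. Origin: centre of its underside, z up.
- tray_yellow: yellow kit tray, fixed to the table: 108 x 176 mm outside (its own x, y), walls 4 mm, rim 10 mm above the table, floor 3 mm thick. A wall 4 mm thick and as high as the rim along its own x axis at y = 0 parts it into two equal bays, each 100 mm (x) by 82 mm (y) inside, centred at x = 0, y = +43 and -43 mm. Origin: centre of the underside, z up; it is turned by up to 9 degrees.
- tray_white: white kit tray, fixed to the table: 108 x 176 mm outside (its own x, y), walls 4 mm, rim 10 mm above the table, floor 3 mm thick. A wall 4 mm thick and as high as the rim along its own x axis at y = 0 parts it into two equal bays, each 100 mm (x) by 82 mm (y) inside, centred at x = 0, y = +43 and -43 mm. Origin: centre of the underside, z up; it is turned by up to 9 degrees.
- tray_black: black kit tray, fixed to the table: 108 x 176 mm outside (its own x, y), walls 4 mm, rim 10 mm above the table, floor 3 mm thick. A wall 4 mm thick and as high as the rim along its own x axis at y = 0 parts it into two equal bays, each 100 mm (x) by 82 mm (y) inside, centred at x = 0, y = +43 and -43 mm. Origin: centre of the underside, z up; it is turned by up to 9 degrees.
Things that resemble listed ones, but are neither listed nor needed, are in the scene too. There is more than one size of the battery_black; the one meant has the size given above.

How it is judged:
By the outcome, as a careful person would: the job done as asked, in the order asked, and still so for the second after the job is handed in, with the robot touching nothing.
It also fails if it takes over 112 s, if anything falls off the work surface, if the arm or the gripper's body presses on something with over 40 N, if the wrist force passes 120 N, or if a joint passes its speed limit or range.

### The arm

A 6-joint arm with a two-finger parallel gripper is mounted at the origin on the work surface. World frame = base frame: x ahead of the robot, y to its left, z up, the work surface at z = 0. Lengths are in mm, angles in rad, forces in N, time in s.
With the tool pointing down it reaches from about 400 to 925 mm from the base axis. Payload 3.4 kg.
Tool frame: the origin (TCP) lies at the very end of the fingers, on their centre line; the grasp point (between the pads) lies r.grasp_offset behind it (r.grasp_offset is the distance from the TCP to the grasp point, in mm); x points along the fingers, z is the direction in which the jaws open and shut, and the axes are right-handed (so a half turn about x gives the same grasp; the last joint's range is limited). The gripper opens to 85 mm and grips with 20 to 120 N. Pads are 22 mm wide; open, the fingers measure 114 mm over their backs; the gripper's body (76 mm by 85 mm) begins 54 mm behind the grasp point. The pads swing forward as they close: fully open they stand 13 mm farther back than shut.
Start: joints at [-1.339, 0.307, 1.506, -0, 1.328, -0.073], TCP at [172.535, -548.51, 231.305] pointing down, gripper open.
Joint ranges: [-3.12, 3.12], [-1.05, 2.28], [0.14, 2.33], [-1.42, 4.57], [0.1, 2.73], [-2.68, 2.68]. Speed limits (rad/s): [2.57, 2.57, 3.14, 3.14, 3.14, 3.14].

### API

Orientations are given as a unit quaternion [w, x, y, z].
In Python, from cell import readout, imaging, r gives the robot as it stands.
- The arm moves only by the tool play_rows, never from a script. Its argument "deltas" is a list of rows, each a list of 7 numbers: the turn, a rotation vector about the tool's x, y, z in rad, then the shift along the tool's x, y, z in m, then the closure, from -1 (fully open) to 1 (shut). A call has 1 to 10 rows; each row is the pose to reach, as a shift and turn from the pose commanded when the call began, along the tool's axes at that moment; what a row does not reach only later rows make up. A row lasts 1/8 s, in which the tool goes at most 62.5 mm and 10.7 degrees, less where a joint would pass 70% of its speed; a pose out of reach is approached as far as the arm can. A call with a gripper value outside its range is refused whole. The fingers move at their own pace and stop on an object; "newtons" is the grip in N (left out, the last holds). Time passes only in rows, so rows that repeat a pose let the fingers close. It gives the time, the measured TCP pose, the force and the opening at its end, in the units of the state.
- readout.get_obs(): the state, without advancing time (a new reading comes with each control period).
- imaging.grab_frame(name): name is "scene" or "top" or "wrist"; returns the picture (420x560x3 uint8, blue, green, red); there is no depth.
- imaging.camera_model(name): a dict with "fx", "fy", "cx", "cy" (pixels), "rvec" (rotation vector, rad) and "tvec" (3), from world to camera coordinates, as OpenCV has them; the wrist camera has in their place "tool_from_camera" (4x4, takes a point from camera to tool coordinates, whose origin is the TCP and whose axes are the tool frame's). Camera axes: x right, y down, z forward; pixel columns grow to the right and rows downward; lengths in mm; the calibration is good to about 2 mm. A picture is of the moment at which its call begins: read the wrist's pose just before it. camera_model takes no time and is no camera call.
- r.sign_off(): hands the job in, once; it reports no verdict.
The state is a dict: "t": time; "joint_pos": joint angles; "joint_velocities": joint speeds; "joint_torque": joint torques, N m; "eef_pos": TCP position; "tool_rot": TCP orientation; "ft_force": force on the tool from outside, world axes, zero at the start; "moment": the same for the moment, N m; "gripper_width": finger opening in mm.
Only numpy, scipy, OpenCV 4.12 (cv2) and the standard library are available. Lean on these libraries where they do the work, as an engineer would, in place of code of your own. Each camera call takes 0.05 s, during which the arm holds its last target.

## Working session

There is one attempt and no reset: what is moved stays moved. The work goes in short steps, Python scripts to look and compute and a tool call to move; the robot and the scene stay as the last step left them, time stands still between calls to the robot, and variables do not carry over. Pictures are saved under pics/ and viewed, and the job is handed in when it is done.

Besides the shell and the picture viewer there is one more tool, called as name([rows], argument=value, ...), one row to a line, values as JSON. play_rows: Moves the arm, as the interface text tells. Its arguments: {"type":"object","properties":{"deltas":{"type":"array","items":{"type":"array","items":{"type":"number"}}},"newtons":{"type":"number"}},"required":["deltas"]}

```bash
ls; mkdir -p pics; python3 - <<'E'
from cell import readout, imaging, r
import cv2
print(readout.get_obs(), r.grasp_offset)
for n in ("scene","top","wrist"):
    cv2.imwrite(f"pics/{n}0.png", imaging.grab_frame(n)); print(n, imaging.camera_model(n))
E
```

```text
pics
{'t': 0.0, 'joint_pos': array([-1.33945963e+00,  3.07589167e-01,  1.50766967e+00,  2.58782553e-05,
        1.32839597e+00, -7.35034681e-02]), 'joint_velocities': array([ 0.0001219 , -0.00036595,  0.00030013,  0.00112674, -0.00032865,
       -0.00040022]), 'joint_torque': array([-1.06344622e-03, -4.57558358e+01, -2.51919740e+01, -4.31557482e-04,
        1.35589481e-02, -3.83379600e-06]), 'eef_pos': array([ 172.40510101, -547.81791291,  230.37318238]), 'tool_rot': array([ 0.56956814,  0.41876957,  0.57066577, -0.41780948]), 'ft_force': array([-0.68479837, -0.73454211, -0.31368977]), 'moment': array([-0.04793243, -0.00371868, -0.04917306]), 'gripper_width': 85.22716691105597} 18.700000000000003
scene {'fx': 382.12431996650304, 'fy': 382.12431996650304, 'cx': 276.34870474554515, 'cy': 199.89854850806512, 'rvec': array([ 1.26699012,  2.29343003, -0.89693107]), 'tvec': array([ 242.81123944, -241.99299488, 1115.26355528])}
top {'fx': 537.2856483247627, 'fy': 537.2856483247627, 'cx': 282.4702492867825, 'cy': 208.0790970337671, 'rvec': array([ 2.12390489, -2.18680787,  0.11857184]), 'tvec': array([  29.09518438,  426.4204107 , 1268.81591326])}
wrist {'fx': 340.15366641661416, 'fy': 340.15366641661416, 'cx': 287.76494451801307, 'cy': 210.9355276926149, 'tool_from_camera': array([[-6.67567473e-04, -2.70798032e-01,  9.62635954e-01,
        -1.42819853e+02],
       [ 2.00076720e-03, -9.62634604e-01, -2.70796264e-01,
         6.83075957e+01],
       [ 9.99997776e-01,  1.74523567e-03,  1.18442737e-03,
        -2.31864859e-01],
       [ 0.00000000e+00,  0.00000000e+00,  0.00000000e+00,
         1.00000000e+00]])}
```

View pics/top0.png

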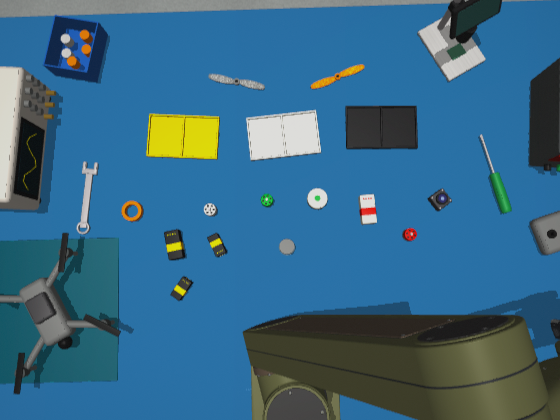

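View pics/scene0.png

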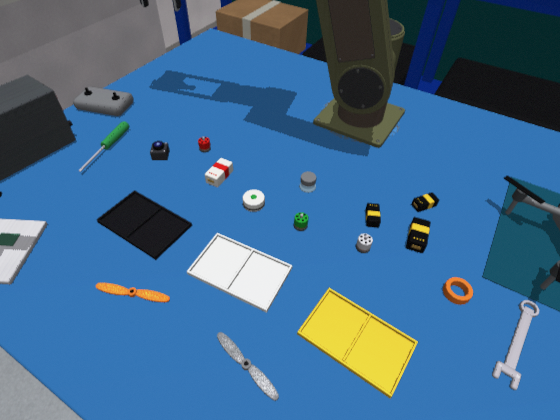

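```bash
cat > h.py <<'E'
import numpy as np, cv2
from scipy.spatial.transform import Rotation as R
from cell import readout, imaging, r
def ray(n,uv,obs=None):
    m=imaging.camera_model(n); uv=np.atleast_2d(uv).astype(float)
    d=np.c_[(uv[:,0]-m['cx'])/m['fx'],(uv[:,1]-m['cy'])/m['fy'],np.ones(len(uv))]
    if n=='wrist':
        q=obs['tool_rot']; T=R.from_quat([q[1],q[2],q[3],q[0]]).as_matrix(); C=m['tool_from_camera']
        return T@C[:3,3]+obs['eef_pos'], d@(T@C[:3,:3]).T
    M=cv2.Rodrigues(m['rvec'])[0]
    return -M.T@m['tvec'], d@M
def cast(n,uv,z,obs=None):
    o,d=ray(n,uv,obs); return o+d*((z-o[2])/d[:,2])[:,None]
def big(img,x0,y0,x1,y1,k,name):
    cv2.imwrite(name,cv2.resize(img[y0:y1,x0:x1],None,fx=k,fy=k,interpolation=cv2.INTER_CUBIC))
E
python3 - <<'E'
from h import *
im=cv2.imread('pics/top0.png'); big(im,110,170,310,310,4,'pics/bat.png'); big(im,240,170,460,260,3.6,'pics/mid.png')
print(cast('top',[[282,208]],0))
hsv=cv2.cvtColor(im,cv2.COLOR_BGR2HSV)
table=cv2.inRange(hsv,(95,110,60),(115,255,255))
fg=cv2.bitwise_not(table)
n,lab,st,ce=cv2.connectedComponentsWithStats(fg,connectivity=4)
for i in range(1,n):
    if 50<st[i,4]<6000 and 90<ce[i][1]<310 and 110<ce[i][0]<470:
        c=max(cv2.findContours((lab==i).astype(np.uint8),0,2)[0],key=cv2.contourArea)
        q=cv2.minAreaRect(c); b=cv2.boxPoints(q)
        h=10 if st[i,4]>2000 else 28
        w=cast('top',b,h)[:,:2]
        print(ce[i].round(1),st[i,4],'ctr',w.mean(0).round(1),'sides',np.linalg.norm(w[1]-w[0]).round(1),np.linalg.norm(w[2]-w[1]).round(1),'ang',[np.degrees(np.arctan2(*(w[k+1]-w[k])[::-1])).round(1) for k in (0,1)])
E
```

```text
[[430.38326356  17.98427364   0.        ]]
[380.8 126.7] 2999 ctr [ 624.1 -234.3] sides 106.8 176.4 ang [np.float64(-2.4), np.float64(-91.8)]
[283.  134.8] 3115 ctr [612.1  10. ] sides 177.7 111.0 ang [np.float64(-85.3), np.float64(-175.9)]
[182.6 136.1] 3155 ctr [616.7 259.9] sides 112.3 180.5 ang [np.float64(-2.2), np.float64(-94.2)]
[316.8 198.1] 352 ctr [448.8 -67.2] sides 48.2 48.6 ang [np.float64(-91.7), np.float64(177.8)]
[439.5 199.4] 301 ctr [ 436.8 -361.2] sides 45.5 39.0 ang [np.float64(-55.1), np.float64(-146.5)]
[266.5 199.7] 132 ctr [448.8  54.5] sides 26.6 31.6 ang [np.float64(-91.7), np.float64(178.5)]
[367.2 208.8] 493 ctr [ 419.5 -186.3] sides 40.4 72.5 ang [np.float64(-85.3), np.float64(-176.5)]
[131.7 210.6] 290 ctr [431.4 379.5] sides 50.2 53.5 ang [np.float64(-18.1), np.float64(-110.1)]
[209.9 209.3] 140 ctr [429.8 191.1] sides 29.0 29.1 ang [np.float64(-91.7), np.float64(179.2)]
[409.4 234. ] 155 ctr [ 355.6 -283.2] sides 33.3 28.7 ang [np.float64(-91.7), np.float64(176.7)]
[174.3 244.6] 478 ctr [346.8 277.8] sides 41.7 68.7 ang [np.float64(-80.3), np.float64(-169.1)]
[216.8 244.6] 266 ctr [343.  176.2] sides 28.8 54.8 ang [np.float64(-64.9), np.float64(-154.4)]
[286.5 246.5] 209 ctr [334.3   9.7] sides 35.8 35.7 ang [np.float64(-91.7), np.float64(178.2)]
[181.3 288.1] 277 ctr [243.4 261.1] sides 53.5 31.0 ang [np.float64(-39.8), np.float64(-129.5)]
```

View pics/bat.png

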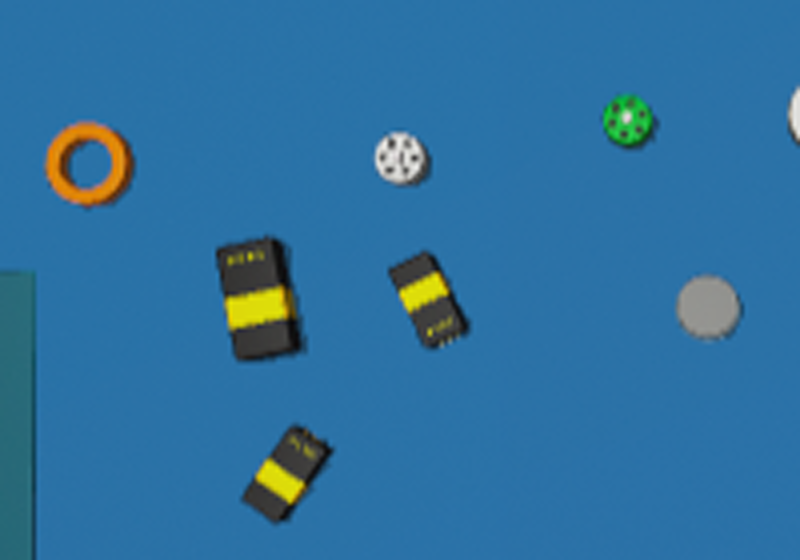

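View pics/mid.png

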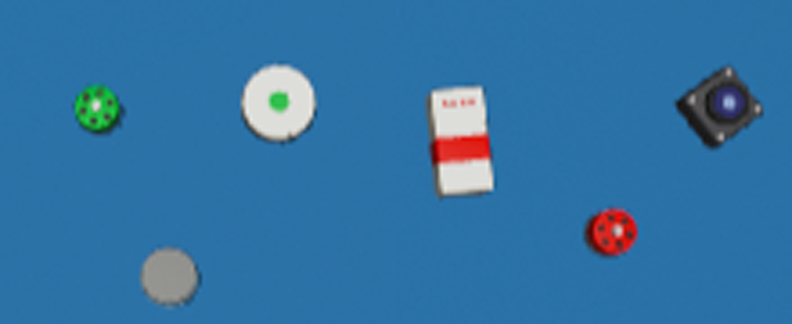

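View pics/wrist0.png

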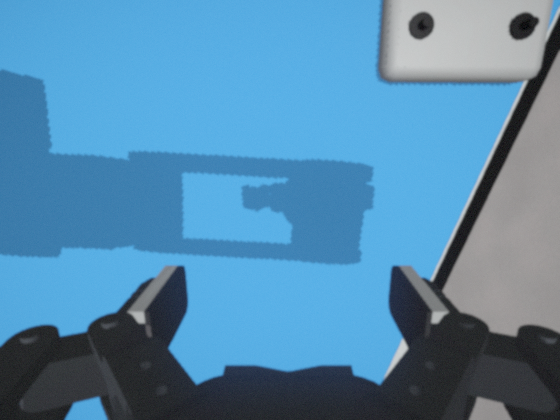

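```bash
cat >> h.py <<'E'
def Rq(q): return R.from_quat([q[1],q[2],q[3],q[0]])
def phi(o):
    z=Rq(o['tool_rot']).as_matrix()[:,2]; return np.degrees(np.arctan2(z[1],z[0]))
def plan(pts):
    """pts: list of (x,y,z,phi_deg), TCP targets; prints rows' [rotvec, shift m] in present tool frame"""
    o=readout.get_obs(); R0=Rq(o['tool_rot'])
    print('t %.2f tcp'%o['t'],o['eef_pos'].round(1),'phi %.1f'%phi(o),'w %.1f'%o['gripper_width'],'j',o['joint_pos'].round(2))
    for x,y,z,f in pts:
        f=np.radians(f); c,s=np.cos(f),np.sin(f)
        T=R.from_matrix(np.array([[0,-s,c],[0,c,s],[-1,0,0]]))
        rv=(R0.inv()*T).as_rotvec(); sh=R0.inv().apply(np.array([x,y,z])-o['eef_pos'])/1000
        print((x,y,z,round(np.degrees(f),1)),'->',np.r_[rv.round(3),sh.round(4)].tolist())
E
python3 - <<'E'
from h import *
print(ray('top',[0,0])[0], ray('scene',[0,0])[0])
plan([(500,0,230,90),(380,275,230,102),(500,0,230,-90),(380,275,230,-78)])
E
```

```text
[ 273.02713766    6.87749125 1310.71873428] [931.66619674 281.06351387 643.68634002]
t 0.15 tcp [ 172.4 -548.   230.6] phi -72.5 w 85.6 j [-1.34  0.31  1.51  0.    1.33 -0.07]
(500, 0, 230, np.float64(90.0)) -> [-2.837, -0.0, -0.002, 0.0013, 0.4769, -0.4244]
(380, 275, 230, np.float64(102.0)) -> [-3.046, 0.0, -0.002, 0.0018, 0.445, -0.7227]
(500, 0, 230, np.float64(-90.0)) -> [0.305, -0.002, 0.0, 0.0013, 0.4769, -0.4244]
(380, 275, 230, np.float64(-78.0)) -> [0.095, -0.002, -0.0, 0.0018, 0.445, -0.7227]
```

play_rows([
  [-0.02, 0, 0, 0, 0.03, -0.02, -1],
  [0.3, 0, 0, 0, 0.477, -0.424, -1],
  [0.3, 0, 0, 0, 0.477, -0.424, -1],
  [0.3, 0, 0, 0, 0.477, -0.424, -1],
  [0.3, 0, 0, 0, 0.477, -0.424, -1],
  [0.3, 0, 0, 0, 0.477, -0.424, -1],
  [0.3, 0, 0, 0, 0.477, -0.424, -1],
  [0.3, 0, 0, 0, 0.477, -0.424, -1],
  [0.3, 0, 0, 0, 0.477, -0.424, -1],
  [0.3, 0, 0, 0, 0.477, -0.424, -1],
])

```text
t: 1.4
eef_pos: [480.6, -33.7, 231.3]
tool_rot: [0.501, 0.499, 0.501, -0.499]
ft_force: [1.4, -0.7, 1.2]
gripper_width: 85.7
```

```bash
python3 -c "
from h import *
plan([(370,275,220,-79)])"
```

```text
t 1.40 tcp [480.6 -33.7 231.3] phi -89.7 w 85.7 j [-0.16  0.18  1.69 -0.    1.27  1.41]
(370, 275, 220, np.float64(-79.0)) -> [-0.187, 0.0, -0.0, 0.0112, -0.1091, -0.3092]
```

play_rows([
  [-0.18, 0, 0, 0.011, -0.02, -0.05, -0.3],
  [-0.187, 0, 0, 0.011, -0.109, -0.309, -0.3],
  [-0.187, 0, 0, 0.011, -0.109, -0.309, -0.3],
  [-0.187, 0, 0, 0.011, -0.109, -0.309, -0.3],
  [-0.187, 0, 0, 0.011, -0.109, -0.309, -0.3],
  [-0.187, 0, 0, 0.011, -0.109, -0.309, -0.3],
  [-0.187, 0, 0, 0.011, -0.109, -0.309, -0.3],
  [-0.187, 0, 0, 0.011, -0.109, -0.309, -0.3],
  [-0.187, 0, 0, 0.011, -0.109, -0.309, -0.3],
])

```text
t: 2.52
eef_pos: [369.8, 271.8, 220.2]
tool_rot: [0.545, 0.45, 0.545, -0.45]
ft_force: [-1.0, 0.2, -1.2]
gripper_width: 55.7
```

```bash
cat > w.py <<'E'
from h import *
import sys, pickle
o=readout.get_obs(); im=imaging.grab_frame('wrist'); n=sys.argv[1]
cv2.imwrite(f'pics/{n}.png',im); pickle.dump(o,open(f'pics/{n}.pkl','wb'))
t=imaging.grab_frame('top'); cv2.imwrite(f'pics/{n}_top.png',t)
E
python3 w.py w1; python3 -c "
from h import *
plan([])"
```

```text
t 2.62 tcp [369.9 271.9 220.3] phi -79.1 w 55.5 j [ 0.54  0.15  1.75 -0.    1.24  1.92]
```

View pics/w1.png

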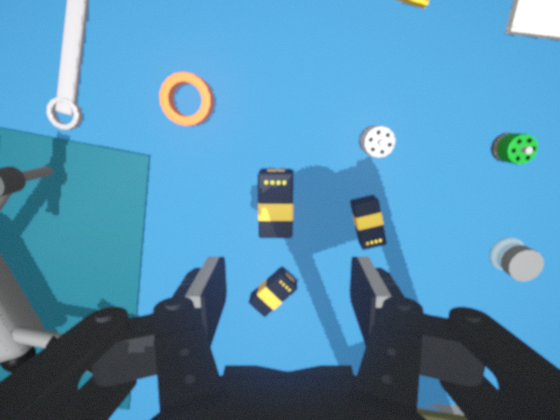

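```bash
python3 - <<'E'
from h import *
import pickle
im=cv2.imread('pics/w1.png'); o=pickle.load(open('pics/w1.pkl','rb'))
big(im,230,150,330,260,5,'pics/w1b.png')
hsv=cv2.cvtColor(im,cv2.COLOR_BGR2HSV)
yel=cv2.inRange(hsv,(15,90,90),(35,255,255)); dark=cv2.inRange(hsv,(0,0,0),(180,255,75))
fg=yel|dark; roi=np.zeros_like(fg); roi[155:245,245:305]=255; fg&=roi
c=max(cv2.findContours(fg,0,2)[0],key=cv2.contourArea); b=cv2.boxPoints(cv2.minAreaRect(c)); print(b.round(1))
w=cast('wrist',b,30,o); print(w.round(1), w.mean(0)); print(ray('wrist',[0,0],o)[0])
for i in range(2):
    d=w[i+1]-w[i]; print(np.linalg.norm(d), np.degrees(np.arctan2(d[1],d[0])))
c=max(cv2.findContours(yel&roi,0,2)[0],key=cv2.contourArea); b=cv2.boxPoints(cv2.minAreaRect(c)); print(b); print(cast('wrist',b,30,o).round(1), cast('wrist',b,30,o).mean(0))
E
```

```text
[[258. 203.]
 [292. 203.]
 [292. 221.]
 [258. 221.]]
[[347.3 297.8  30. ]
 [353.9 264.1  30. ]
 [335.2 260.4  30. ]
 [328.5 294.6  30. ]] [341.24131541 279.205505    30.        ]
[436.8423376  284.89416283 363.0401197 ]
34.35420943375543 -79.00502822329719
19.0546041059641 -168.7975626288169
[[258. 203.]
 [292. 203.]
 [292. 221.]
 [258. 221.]]
[[347.3 297.8  30. ]
 [353.9 264.1  30. ]
 [335.2 260.4  30. ]
 [328.5 294.6  30. ]] [341.24131541 279.205505    30.        ]
```

View pics/w1b.png

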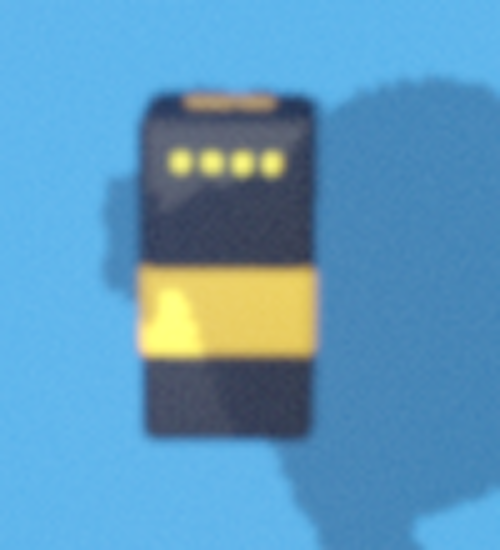

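```bash
python3 - <<'E'
from h import *
import pickle
o=pickle.load(open('pics/w1.pkl','rb'))
w=cast('wrist',[[275.6,173],[275.6,237.3],[258.6,205],[292.6,205],[275.6,205]],30,o); print(w.round(1),np.linalg.norm(w[0]-w[1]),np.linalg.norm(w[2]-w[3]),w[:2].mean(0))
print(cast('top',[[174.3,244.6]],20))
plan([(346.5,278.5,90,-79),(346.5,278.5,6,-79)])
E
```

```text
[[380.8 285.9  30. ]
 [314.5 273.7  30. ]
 [345.4 296.8  30. ]
 [352.  263.1  30. ]
 [348.7 280.   30. ]] 67.34429206673197 34.41089976079359 [347.64108998 279.76612315  30.        ]
[[347.0830962  279.29698595  20.        ]]
t 2.62 tcp [369.9 271.9 220.3] phi -79.1 w 55.5 j [ 0.54  0.15  1.75 -0.    1.24  1.92]
(346.5, 278.5, 90, np.float64(-79.0)) -> [-0.002, 0.0, 0.0, 0.1303, -0.0217, -0.0109]
(346.5, 278.5, 6, np.float64(-79.0)) -> [-0.002, 0.0, 0.0, 0.2143, -0.0217, -0.0109]
```

play_rows([
  [0, 0, 0, 0.03, -0.01, -0.006, -0.3],
  [0, 0, 0, 0.08, -0.0205, -0.012, -0.3],
  [0, 0, 0, 0.13, -0.0205, -0.012, -0.3],
  [0, 0, 0, 0.165, -0.0205, -0.012, -0.3],
  [0, 0, 0, 0.19, -0.0205, -0.012, -0.3],
  [0, 0, 0, 0.205, -0.0205, -0.012, -0.3],
  [0, 0, 0, 0.214, -0.0205, -0.012, -0.3],
  [0, 0, 0, 0.214, -0.0205, -0.012, -0.3],
], newtons=40)

```text
t: 3.62
eef_pos: [347.2, 280.4, 6.0]
tool_rot: [0.545, 0.45, 0.545, -0.45]
ft_force: [0.1, -0.1, 0.2]
gripper_width: 55.4
```

play_rows([
  [0, 0, 0, 0, 0, 0, 1],
  [0, 0, 0, 0, 0, 0, 1],
  [0, 0, 0, 0, 0, 0, 1],
  [0, 0, 0, 0, 0, 0, 1],
  [0, 0, 0, 0, 0, 0, 1],
  [0, 0, 0, 0, 0, 0, 1],
])

```text
t: 4.38
eef_pos: [347.7, 281.1, 7.1]
tool_rot: [0.546, 0.45, 0.545, -0.449]
ft_force: [0.7, -1.6, 7.0]
gripper_width: 35.3
```

```bash
python3 - <<'E'
from h import *
plan([(347.7,279.8,120,-79),(440,300,120,-85),(550,300,120,-92)])
# trays from the first top picture: rim outline corners
im=cv2.imread('pics/top0.png'); big(im,140,95,325,170,4.2,'pics/trays.png')
E
```

```text
t 4.38 tcp [347.7 281.1   7.1] phi -79.0 w 35.3 j [ 0.59  0.45  2.04 -0.    0.65  1.96]
(347.7, 279.8, 120, np.float64(-79.0)) -> [-0.0, -0.001, -0.002, -0.1129, -0.0, 0.0012]
(440, 300, 120, np.float64(-85.0)) -> [0.105, -0.001, -0.002, -0.1128, 0.0945, -0.001]
(550, 300, 120, np.float64(-92.0)) -> [0.227, -0.001, -0.002, -0.1126, 0.2024, 0.0199]
```

View pics/trays.png

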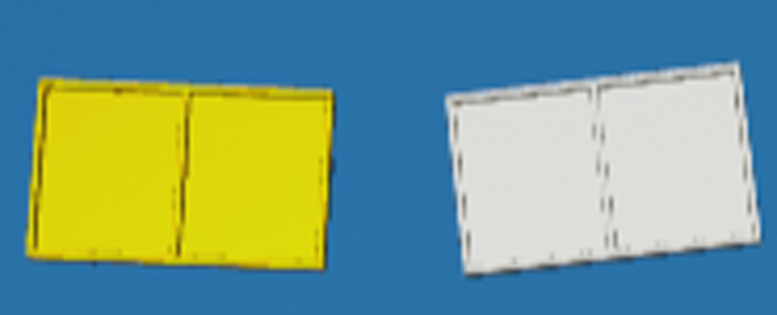

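```bash
python3 - <<'E'
from h import *
im=cv2.imread('pics/top0.png'); hsv=cv2.cvtColor(im,cv2.COLOR_BGR2HSV)
fg=cv2.bitwise_not(cv2.inRange(hsv,(95,110,60),(115,255,255)))
n,lab,st,ce=cv2.connectedComponentsWithStats(fg,connectivity=4)
for i in range(1,n):
    if 2000<st[i,4]<6000 and 100<ce[i][1]<170:
        c=max(cv2.findContours((lab==i).astype(np.uint8),0,2)[0],key=cv2.contourArea)
        q=cv2.approxPolyDP(cv2.convexHull(c),5,True)[:,0]
        w=cast('top',q,10)[:,:2]
        # moment-based yaw on world contour fill
        m=np.argwhere(lab==i)[:,::-1]; p=cast('top',m,8)[:,:2]; C=np.cov(p.T); e=np.linalg.eigh(C)[1][:,1]
        print(ce[i],q.tolist(),w.round(1).tolist(),'ctr',w.mean(0),'mean',p.mean(0),'yaxis ang',np.degrees(np.arctan2(e[1],e[0])), [np.linalg.norm(w[k]-w[k-1]).round(1) for k in range(len(w))])
E
```

```text
[545.32877181 118.48409169] [[557, 171], [531, 165], [529, 157], [531, 81], [559, 58]] [[500.2, -656.7], [517.0, -594.7], [537.1, -591.5], [729.8, -612.5], [787.2, -687.3]] ctr [ 614.24018766 -628.54344544] mean [ 633.74134662 -640.77896384] yaxis ang 172.7651457281474 [np.float64(288.6), np.float64(64.2), np.float64(20.3), np.float64(193.8), np.float64(94.3)]
[380.81227076 126.72124041] [[415, 106], [417, 147], [346, 147], [346, 106]] [[674.8, -320.1], [570.6, -319.1], [576.1, -144.3], [680.3, -148.8]] ctr [ 625.44548503 -233.08172916] mean [ 625.28120376 -232.99760823] yaxis ang 88.94439756601676 [np.float64(171.5), np.float64(104.2), np.float64(174.8), np.float64(104.3)]
[283.01894061 134.83467095] [[315, 110], [320, 152], [250, 159], [247, 117]] [[672.5, -71.3], [565.5, -79.8], [553.2, 93.4], [660.0, 98.6]] ctr [612.79116294  10.21741672] mean [612.29690586  10.19214615] yaxis ang 94.83907269022687 [np.float64(170.3), np.float64(107.4), np.float64(173.6), np.float64(106.9)]
[182.57717908 136.06561014] [[149, 113], [218, 116], [217, 158], [146, 156]] [[678.0, 343.2], [664.8, 170.8], [558.3, 174.8], [568.7, 350.6]] ctr [617.45794962 259.84709066] mean [617.0074016  259.99928566] yaxis ang 85.69651789239138 [np.float64(109.5), np.float64(172.9), np.float64(106.6), np.float64(176.1)]
```

play_rows([
  [0, 0, 0, -0.01, 0, 0, 1],
  [0, 0, 0, -0.03, 0, 0, 1],
  [0, 0, 0, -0.06, 0, 0, 1],
  [0, 0, 0, -0.09, 0, 0, 1],
  [0, 0, 0, -0.11, 0.01, 0, 1],
  [0.03, 0, 0, -0.12, 0.04, 0, 1],
  [0.08, 0, 0, -0.12, 0.08, 0, 1],
  [0.13, 0, 0, -0.12, 0.12, 0.005, 1],
  [0.18, 0, 0, -0.12, 0.15, 0.01, 1],
  [0.22, 0, 0, -0.12, 0.16, 0.01, 1],
])

```text
t: 5.62
eef_pos: [507.5, 301.4, 126.5]
tool_rot: [0.492, 0.508, 0.492, -0.507]
ft_force: [-0.4, -0.4, -1.1]
gripper_width: 35.2
```

```bash
python3 w.py w2;  python3 -c "
from h import *
plan([(617,303,120,-93.5)])"
```

```text
t 5.72 tcp [506.1 301.4 126.2] phi -91.7 w 35.4 j [0.47 0.42 1.62 0.   1.11 2.07]
(617, 303, 120, np.float64(-93.5)) -> [0.032, 0.0, 0.001, 0.0061, 0.1108, -0.0048]
```

View pics/w2.png

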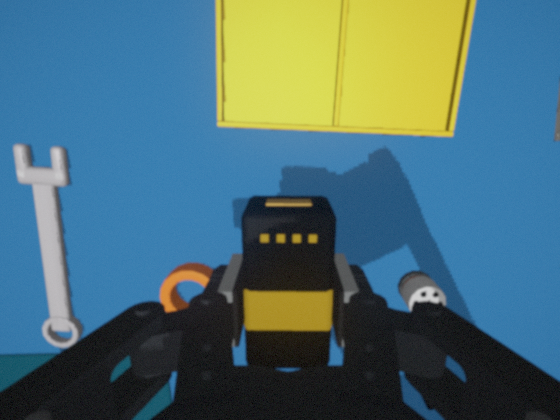

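```bash
python3 - <<'E'
from h import *
import pickle
o=pickle.load(open('pics/w2.pkl','rb'))
w=cast('wrist',[[217,127],[453,136],[335,131.5]],10,o)[:,:2]; print(w.round(1)); d=w[0]-w[1]; d1=np.linalg.norm(d);u=d/d1; print(d1,np.degrees(np.arctan2(u[1],u[0])), w[:2].mean(0)+54*np.array([u[1],-u[0]]))
plan([(620.4,302.8,90,-94),(620.4,302.8,25,-94),(620.4,302.8,10,-94)])
E
```

```text
[[569.  351.9]
 [557.4 176.6]
 [563.2 264.6]]
175.73838437035124 86.21724472467719 [617.0468903  260.70422486]
t 5.72 tcp [506.1 301.4 126.2] phi -91.7 w 35.4 j [0.47 0.42 1.62 0.   1.11 2.07]
(620.4, 302.8, 90, np.float64(-94.0)) -> [0.041, 0.0, 0.001, 0.0361, 0.1143, -0.0047]
(620.4, 302.8, 25, np.float64(-94.0)) -> [0.041, 0.0, 0.001, 0.1011, 0.1143, -0.0047]
(620.4, 302.8, 10, np.float64(-94.0)) -> [0.041, 0.0, 0.001, 0.1161, 0.1143, -0.0047]
```

play_rows([
  [0.02, 0, 0, 0.0, 0.02, 0, 1],
  [0.04, 0, 0, 0.005, 0.055, -0.003, 1],
  [0.04, 0, 0, 0.02, 0.09, -0.005, 1],
  [0.04, 0, 0, 0.04, 0.11, -0.005, 1],
  [0.04, 0, 0, 0.065, 0.114, -0.005, 1],
  [0.04, 0, 0, 0.085, 0.114, -0.005, 1],
  [0.04, 0, 0, 0.1, 0.114, -0.005, 1],
  [0.04, 0, 0, 0.108, 0.114, -0.005, 1],
  [0.04, 0, 0, 0.112, 0.114, -0.005, 1],
  [0.04, 0, 0, 0.112, 0.114, -0.005, 1],
])

```text
t: 6.98
eef_pos: [620.2, 303.4, 14.7]
tool_rot: [0.483, 0.517, 0.483, -0.517]
ft_force: [0.1, -0.2, -0.7]
gripper_width: 35.1
```

```bash
python3 -c "
from h import *
plan([(620.2,303.3,10,-94)])"
```

```text
t 6.97 tcp [620.2 303.4  14.7] phi -93.9 w 35.1 j [0.39 0.66 1.48 0.   1.   2.03]
(620.2, 303.3, 10, np.float64(-94.0)) -> [0.002, -0.0, -0.0, 0.0047, 0.0, 0.0001]
```

play_rows([
  [0, 0, 0, 0.002, 0, 0, 1],
  [0, 0, 0, 0.0035, 0, 0, 1],
  [0, 0, 0, 0.0045, 0, 0, 1],
  [0, 0, 0, 0.0047, 0, 0, 1],
])

```text
t: 7.48
eef_pos: [620.2, 303.2, 10.2]
tool_rot: [0.483, 0.517, 0.483, -0.517]
ft_force: [-1.7, 0.2, 4.0]
gripper_width: 35.2
```

Contact (4 N up). Release narrowly, then rise.

play_rows([
  [0, 0, 0, 0, 0, 0, 0.1],
  [0, 0, 0, 0, 0, 0, -0.03],
  [0, 0, 0, 0, 0, 0, -0.05],
  [0, 0, 0, -0.005, 0, 0, -0.05],
  [0, 0, 0, -0.02, 0, 0, -0.05],
  [0, 0, 0, -0.05, 0, 0, -0.05],
  [0, 0, 0, -0.1, 0, 0, -0.05],
  [0, 0, 0, -0.15, 0, 0, -0.05],
  [0, 0, 0, -0.19, 0, 0, -0.3],
])

```text
t: 8.6
eef_pos: [620.7, 303.5, 203.6]
tool_rot: [0.483, 0.518, 0.482, -0.515]
ft_force: [0.8, 0.1, -0.6]
gripper_width: 55.3
```

```bash
python3 w.py w3;  python3 -c "
from h import *
plan([(560,0,220,-90),(375,-275,220,-60)])"
```

```text
t 8.70 tcp [623.6 304.7 207.7] phi -93.9 w 55.1 j [0.39 0.48 1.28 0.   1.37 2.03]
(560, 0, 220, np.float64(-90.0)) -> [-0.068, -0.005, -0.012, -0.0147, -0.0425, 0.3082]
(375, -275, 220, np.float64(-60.0)) -> [-0.592, -0.002, -0.013, -0.0183, -0.2083, 0.5952]
```

View pics/w3.png

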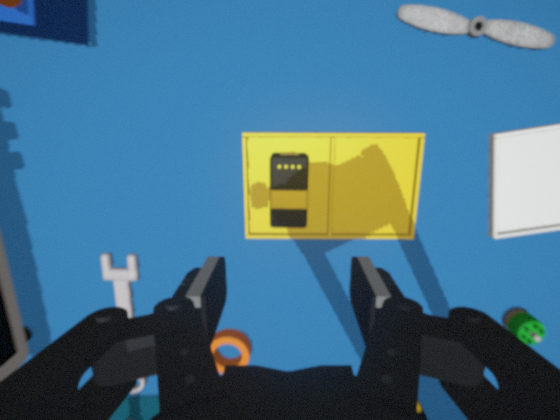

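play_rows([
  [0, 0, 0, -0.015, -0.006, 0.045, -0.3],
  [-0.068, 0, 0, -0.015, -0.02, 0.105, -0.3],
  [-0.068, 0, 0, -0.015, -0.04, 0.165, -0.3],
  [-0.068, 0, 0, -0.015, -0.06, 0.225, -0.3],
  [-0.068, 0, 0, -0.015, -0.08, 0.28, -0.3],
  [-0.068, 0, 0, -0.015, -0.11, 0.33, -0.3],
  [-0.068, 0, 0, -0.015, -0.14, 0.38, -0.3],
  [-0.068, 0, 0, -0.015, -0.165, 0.43, -0.3],
  [-0.068, 0, 0, -0.015, -0.19, 0.485, -0.3],
  [-0.068, 0, 0, -0.015, -0.205, 0.54, -0.3],
])

```text
t: 9.95
eef_pos: [376.9, -222.4, 214.9]
tool_rot: [0.5, 0.5, 0.5, -0.5]
ft_force: [0.7, -0.6, -0.4]
gripper_width: 55.8
```

```bash
python3 -c "
from h import *
plan([(370,-278,180,-90)])"
```

```text
t 9.95 tcp [ 376.9 -222.4  214.9] phi -90.0 w 55.8 j [-0.63  0.13  1.8   0.    1.22  0.94]
(370, -278, 180, np.float64(-90.0)) -> [-0.0, -0.0, -0.0, 0.0349, -0.0069, 0.0556]
```

play_rows([
  [0, 0, 0, 0.02, -0.005, 0.035, -0.3],
  [0, 0, 0, 0.035, -0.007, 0.05, -0.3],
  [0, 0, 0, 0.035, -0.007, 0.05, -0.3],
  [0, 0, 0, 0.035, -0.007, 0.05, -0.3],
])

```text
t: 10.45
eef_pos: [371.9, -270.2, 179.6]
tool_rot: [0.5, 0.5, 0.501, -0.5]
ft_force: [0.4, 0.3, -0.3]
gripper_width: 55.6
```

```bash
python3 w.py w4;  python3 - <<'E'
from h import *
import pickle
plan([])
im=cv2.imread('pics/w4.png'); o=pickle.load(open('pics/w4.pkl','rb'))
hsv=cv2.cvtColor(im,cv2.COLOR_BGR2HSV)
m=cv2.inRange(hsv,(0,120,80),(8,255,255))|cv2.inRange(hsv,(172,120,80),(180,255,255))
for c in cv2.findContours(m,0,2)[0]:
    if cv2.contourArea(c)>150: print(cv2.boundingRect(c),cv2.minEnclosingCircle(c), cast('wrist',cv2.minEnclosingCircle(c)[0],30,o))
E
```

```text
t 10.55 tcp [ 372.3 -270.4  180.1] phi -89.9 w 55.9 j [-0.72  0.2   1.81  0.    1.13  0.85]
(291, 194, 30, 34) ((305.5, 210.34848022460938), 16.71903419494629) [[ 358.47886018 -286.11887576   30.        ]]
(171, 138, 44, 20) ((192.5, 147.0), 22.610937118530273) [[ 414.00148257 -189.31379562   30.        ]]
```

View pics/w4.png

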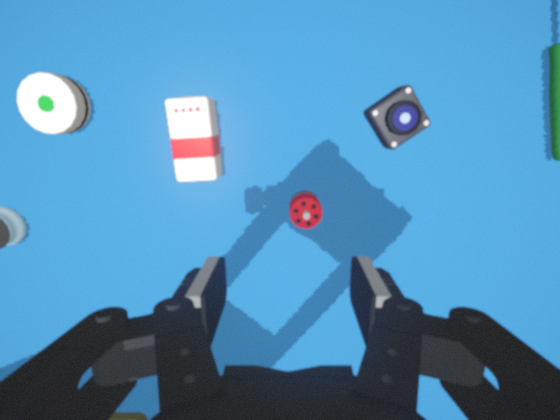

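```bash
python3 - <<'E'
from h import *
import pickle
im=cv2.imread('pics/w4.png'); o=pickle.load(open('pics/w4.pkl','rb'))
big(im,350,70,450,160,6,'pics/w4c.png')
w=cast('wrist',[305.5,212.8],30,o)[0]; print(w, cast('wrist',[306,215],38,o),cast('top',[409.4,234],30))
plan([(w[0],w[1],6,-90)])
E
```

```text
[ 356.20211334 -286.15717517   30.        ] [[ 356.50729196 -286.19415207   38.        ]] [[ 355.41082469 -283.70392871   30.        ]]
t 10.55 tcp [ 372.3 -270.4  180.1] phi -89.9 w 55.9 j [-0.72  0.2   1.81  0.    1.13  0.85]
(np.float64(356.20211333615737), np.float64(-286.1571751692497), 6, np.float64(-90.0)) -> [0.002, -0.0, -0.001, 0.1741, -0.0162, 0.0157]
```

View pics/w4c.png

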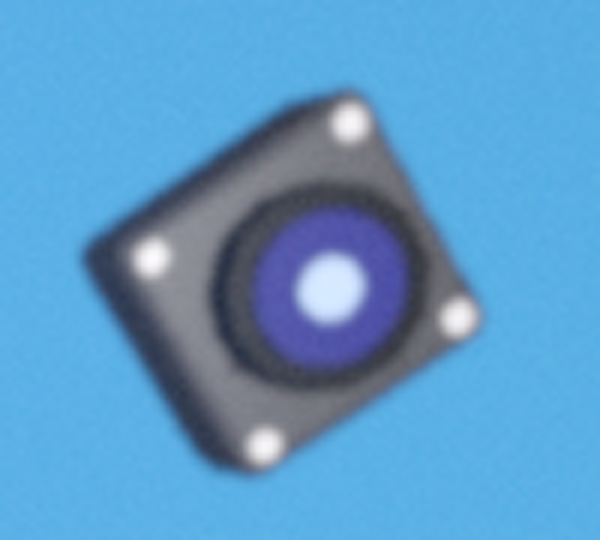

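play_rows([
  [0, 0, 0, 0.03, -0.008, 0.008, -0.2],
  [0, 0, 0, 0.08, -0.016, 0.0155, -0.2],
  [0, 0, 0, 0.12, -0.016, 0.0155, -0.2],
  [0, 0, 0, 0.15, -0.016, 0.0155, -0.2],
  [0, 0, 0, 0.166, -0.016, 0.0155, -0.2],
  [0, 0, 0, 0.174, -0.016, 0.0155, -0.2],
  [0, 0, 0, 0.174, -0.016, 0.0155, -0.2],
], newtons=30)

```text
t: 11.42
eef_pos: [356.2, -286.7, 5.7]
tool_rot: [0.5, 0.5, 0.5, -0.5]
ft_force: [0.4, -0.0, -0.7]
gripper_width: 51.3
```

play_rows([
  [0, 0, 0, 0, 0, 0, 1],
  [0, 0, 0, 0, 0, 0, 1],
  [0, 0, 0, 0, 0, 0, 1],
  [0, 0, 0, 0, 0, 0, 1],
  [0, 0, 0, 0, 0, 0, 1],
  [0, 0, 0, 0, 0, 0, 1],
  [0, 0, 0, 0, 0, 0, 1],
])

```text
t: 12.3
eef_pos: [356.4, -287.4, 6.5]
tool_rot: [0.501, 0.5, 0.499, -0.5]
ft_force: [1.2, 2.4, 6.5]
gripper_width: 29.1
```

```bash
python3 -c "
from h import *
plan([(356,-286,130,-90),(520,-150,130,-90),(614,217.5,130,-94)])"
```

```text
t 12.30 tcp [ 356.4 -287.4    6.5] phi -90.0 w 29.1 j [-0.77  0.45  2.02  0.    0.66  0.8 ]
(356, -286, 130, np.float64(-90.0)) -> [-0.001, 0.001, -0.002, -0.1235, -0.0002, -0.0013]
(520, -150, 130, np.float64(-90.0)) -> [-0.001, 0.001, -0.002, -0.1233, 0.1637, -0.1374]
(614, 217.5, 130, np.float64(-94.0)) -> [0.069, 0.001, -0.002, -0.1236, 0.2575, -0.5049]
```

play_rows([
  [0, 0, 0, -0.01, 0, 0, 1],
  [0, 0, 0, -0.03, 0, 0, 1],
  [0, 0, 0, -0.065, 0, 0, 1],
  [0, 0, 0, -0.1, 0.01, -0.01, 1],
  [0, 0, 0, -0.12, 0.04, -0.03, 1],
  [0, 0, 0, -0.123, 0.08, -0.06, 1],
  [0, 0, 0, -0.123, 0.12, -0.095, 1],
  [0, 0, 0, -0.123, 0.155, -0.135, 1],
  [0, 0, 0, -0.123, 0.17, -0.185, 1],
  [0, 0, 0, -0.123, 0.19, -0.235, 1],
])

```text
t: 13.55
eef_pos: [545.9, -50.7, 129.0]
tool_rot: [-0.5, -0.5, -0.5, 0.5]
ft_force: [1.4, 0.2, -0.3]
gripper_width: 29.2
```

```bash
python3 -c "
from h import *
plan([(614,217.5,130,-94),(614,217.5,14,-94)])"
```

```text
t 13.55 tcp [545.9 -50.7 129. ] phi -90.0 w 29.2 j [-0.17  0.37  1.7  -0.    1.07  1.4 ]
(614, 217.5, 130, np.float64(-94.0)) -> [0.069, 0.0, 0.0, -0.0011, 0.068, -0.2682]
(614, 217.5, 14, np.float64(-94.0)) -> [0.069, 0.0, 0.0, 0.1149, 0.068, -0.2682]
```

play_rows([
  [0.02, 0, 0, 0, 0.01, -0.045, 1],
  [0.04, 0, 0, 0, 0.025, -0.1, 1],
  [0.07, 0, 0, 0, 0.04, -0.15, 1],
  [0.07, 0, 0, 0, 0.055, -0.2, 1],
  [0.07, 0, 0, 0.01, 0.064, -0.235, 1],
  [0.07, 0, 0, 0.03, 0.064, -0.252, 1],
  [0.07, 0, 0, 0.055, 0.064, -0.256, 1],
  [0.07, 0, 0, 0.08, 0.064, -0.256, 1],
  [0.07, 0, 0, 0.095, 0.064, -0.256, 1],
  [0.07, 0, 0, 0.1, 0.064, -0.256, 1],
])

```text
t: 14.8
eef_pos: [608.6, 202.8, 27.2]
tool_rot: [-0.482, -0.516, -0.482, 0.518]
ft_force: [-0.1, 0.4, -0.3]
gripper_width: 29.1
```

```bash
python3 -c "
from h import *
plan([(614,217.5,9.8,-94)])"
```

```text
t 14.80 tcp [608.6 202.8  27.2] phi -94.1 w 29.1 j [ 0.26  0.6   1.59 -0.    0.96  1.9 ]
(614, 217.5, 9.8, np.float64(-94.0)) -> [-0.001, 0.001, 0.003, 0.0174, 0.0044, -0.015]
```

play_rows([
  [0, 0, 0, 0, 0.003, -0.01, 1],
  [0, 0, 0, 0.004, 0.0045, -0.015, 1],
  [0, 0, 0, 0.01, 0.0045, -0.015, 1],
  [0, 0, 0, 0.014, 0.0045, -0.015, 1],
  [0, 0, 0, 0.016, 0.0045, -0.015, 1],
  [0, 0, 0, 0.017, 0.0045, -0.015, 1],
  [0, 0, 0, 0.0175, 0.0045, -0.015, 1],
])

```text
t: 15.68
eef_pos: [615.4, 218.5, 11.1]
tool_rot: [0.482, 0.517, 0.482, -0.517]
ft_force: [0.3, 0.3, -0.1]
gripper_width: 29.2
```

play_rows([
  [0, 0, 0, 0.0007, 0, 0, 1],
  [0, 0, 0, 0.0014, 0, 0, 1],
  [0, 0, 0, 0.0016, 0, 0, 1],
])

```text
t: 16.05
eef_pos: [615.5, 218.6, 9.6]
tool_rot: [0.482, 0.517, 0.482, -0.517]
ft_force: [-0.7, -1.0, 1.4]
gripper_width: 28.8
```

play_rows([
  [0, 0, 0, 0.0004, 0, 0, 1],
  [0, 0, 0, 0.0004, 0, 0, 0.25],
  [0, 0, 0, 0.0004, 0, 0, 0.1],
  [0, 0, 0, 0, 0, 0, 0.05],
  [0, 0, 0, -0.005, 0, 0, 0.05],
  [0, 0, 0, -0.03, 0, 0, 0.05],
  [0, 0, 0, -0.07, 0, 0, 0.05],
  [0, 0, 0, -0.12, 0, 0, 0.05],
  [0, 0, 0, -0.16, 0, 0, -0.2],
  [0, 0, 0, -0.17, 0, 0, -0.4],
])

```text
t: 17.3
eef_pos: [617.4, 219.1, 183.5]
tool_rot: [0.483, 0.519, 0.481, -0.515]
ft_force: [0.5, -0.3, -0.4]
gripper_width: 59.7
```

```bash
python3 w.py w5;  python3 - <<'E'
from h import *
import pickle
o=pickle.load(open('pics/w4.pkl','rb'))
# screws, base top z=28
s=np.array([[350,122],[458,317],[265,446],[150,258]])/6+[350,70]
w=cast('wrist',s,28,o)[:,:2]; print(w.round(1),w.mean(0))
for k in range(4): d=w[k]-w[k-1]; print(np.linalg.norm(d).round(1),np.degrees(np.arctan2(d[1],d[0])).round(1))
plan([(455,-330,180,-55),(455,-330,180,-145)])
E
```

```text
[[ 460.  -368.6]
 [ 434.4 -386.2]
 [ 416.5 -360.8]
 [ 442.1 -342.6]] [ 438.26659955 -364.53984841]
31.5 -55.4
31.1 -145.5
31.0 125.0
31.4 35.4
t 17.40 tcp [616.  218.7 180.9] phi -94.0 w 59.7 j [ 0.28  0.45  1.4  -0.    1.28  1.92]
(455, -330, 180, np.float64(-55.0)) -> [-0.681, -0.0, -0.003, 0.0001, -0.1221, 0.5587]
(455, -330, 180, np.float64(-145.0)) -> [0.89, -0.002, -0.002, 0.0001, -0.1221, 0.5587]
```

View pics/w5.png

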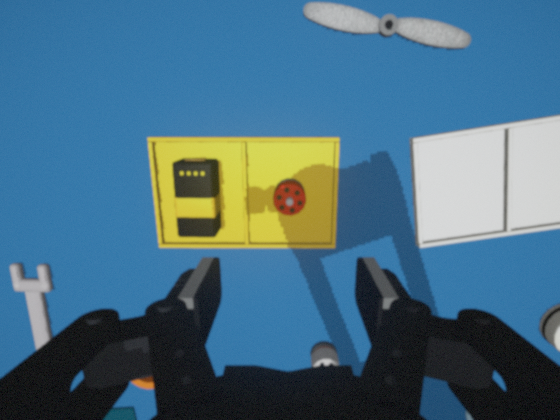

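play_rows([
  [-0.05, 0, 0, 0, -0.008, 0.035, -0.4],
  [-0.15, 0, 0, 0, -0.02, 0.095, -0.4],
  [-0.25, 0, 0, 0, -0.034, 0.156, -0.4],
  [-0.35, 0, 0, 0, -0.047, 0.217, -0.4],
  [-0.45, 0, 0, 0, -0.06, 0.278, -0.4],
  [-0.55, 0, 0, 0, -0.074, 0.339, -0.4],
  [-0.65, 0, 0, 0, -0.087, 0.4, -0.4],
  [-0.684, 0, 0, 0, -0.1, 0.46, -0.4],
  [-0.684, 0, 0, 0, -0.113, 0.515, -0.4],
  [-0.684, 0, 0, 0, -0.122, 0.558, -0.4],
], newtons=35)

```text
t: 18.65
eef_pos: [452.4, -330.8, 177.2]
tool_rot: [0.626, 0.326, 0.629, -0.326]
ft_force: [1.7, 0.6, 1.0]
gripper_width: 59.4
```

play_rows([
  [0, 0, 0, 0, 0, 0, -0.4],
  [0, 0, 0, 0, 0, 0, -0.4],
])

```text
t: 18.9
eef_pos: [453.6, -328.4, 177.7]
tool_rot: [0.626, 0.326, 0.629, -0.325]
ft_force: [-0.6, 0.7, 0.6]
gripper_width: 59.5
```

```bash
python3 w.py w6;  python3 - <<'E'
from h import *
plan([(438.3,-364.5,5,-55.3)])
big(cv2.imread('pics/w6.png'),200,120,380,255,4.4,'pics/w6b.png')
E
```

```text
t 19.00 tcp [ 454.3 -327.8  178.5] phi -54.8 w 59.9 j [-0.7   0.33  1.61  0.    1.2   0.25]
(438.3, -364.5, 5, np.float64(-55.3)) -> [0.009, -0.003, 0.0, 0.1734, -0.0342, 0.0212]
```

View pics/w6b.png

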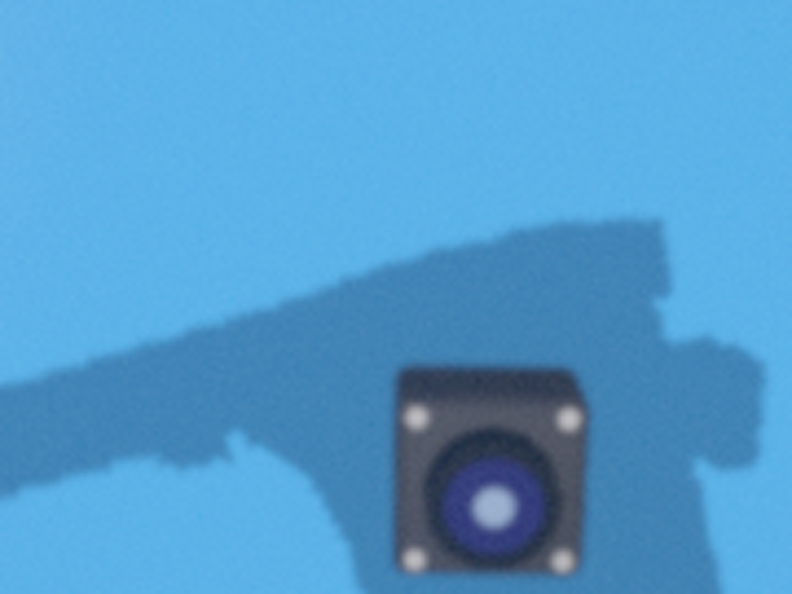

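```bash
python3 - <<'E'
from h import *
import pickle
o=pickle.load(open('pics/w6.pkl','rb'))
s=np.array([[417,418],[569,418],[562,561],[414,560]])/4.4+[200,120]
w=cast('wrist',s,28,o)[:,:2]; c=w.mean(0); print(w.round(1),c)
for k in range(4): d=w[k]-w[k-1]; print(np.linalg.norm(d).round(1),np.degrees(np.arctan2(d[1],d[0])).round(1))
plan([(c[0],c[1],5,-55)])
E
```

```text
[[ 442.3 -343.3]
 [ 460.2 -368.6]
 [ 434.4 -386.2]
 [ 416.7 -360.8]] [ 438.40561445 -364.73413857]
31.0 34.4
31.0 -54.7
31.2 -145.6
31.0 124.9
t 19.00 tcp [ 454.3 -327.8  178.5] phi -54.8 w 59.9 j [-0.7   0.33  1.61  0.    1.2   0.25]
(np.float64(438.4056144533357), np.float64(-364.73413857291115), 5, np.float64(-55.0)) -> [0.004, -0.003, 0.0, 0.1734, -0.0342, 0.0214]
```

play_rows([
  [0.004, 0, 0, 0.02, -0.02, 0.012, -0.4],
  [0.004, 0, 0, 0.07, -0.034, 0.0215, -0.4],
  [0.004, 0, 0, 0.115, -0.034, 0.0215, -0.4],
  [0.004, 0, 0, 0.145, -0.034, 0.0215, -0.4],
  [0.004, 0, 0, 0.163, -0.034, 0.0215, -0.4],
  [0.004, 0, 0, 0.172, -0.034, 0.0215, -0.4],
  [0.004, 0, 0, 0.173, -0.034, 0.0215, -0.4],
  [0.004, 0, 0, 0.173, -0.034, 0.0215, -0.2],
])

```text
t: 20.0
eef_pos: [439.9, -366.8, 7.3]
tool_rot: [0.628, 0.326, 0.627, -0.327]
ft_force: [0.1, 0.0, -0.1]
gripper_width: 51.1
```

play_rows([
  [0, 0, 0, 0, 0, 0, 1],
  [0, 0, 0, 0, 0, 0, 1],
  [0, 0, 0, 0, 0, 0, 1],
  [0, 0, 0, 0, 0, 0, 1],
  [0, 0, 0, 0, 0, 0, 1],
  [0, 0, 0, 0, 0, 0, 1],
])

```text
t: 20.75
eef_pos: [439.8, -367.2, 7.6]
tool_rot: [0.628, 0.327, 0.626, -0.327]
ft_force: [0.1, 0.9, 6.5]
gripper_width: 39.3
```

```bash
python3 -c "
from h import *
t=np.radians(94.8);c=np.array([612.5,10.2]);u=np.array([np.cos(t),np.sin(t)])
b=c-43*u; print(b,c+43*u)
plan([(440,-364,120,-55),(*b,120,-85.2)])"
```

```text
[616.09814726 -32.64919295] [608.90185274  53.04919295]
t 20.75 tcp [ 439.8 -367.2    7.6] phi -55.1 w 39.3 j [-0.77  0.55  1.77  0.    0.82  0.19]
(440, -364, 120, np.float64(-55.0)) -> [-0.001, 0.002, -0.001, -0.1124, 0.0021, -0.0023]
(np.float64(616.0981472632895), np.float64(-32.64919294772869), 120, np.float64(-85.2)) -> [0.526, 0.002, -0.001, -0.1125, 0.3361, -0.1731]
```

play_rows([
  [0, 0, 0, -0.01, 0, 0, 1],
  [0, 0, 0, -0.035, 0, 0, 1],
  [0, 0, 0, -0.07, 0.005, -0.002, 1],
  [0.05, 0, 0, -0.1, 0.035, -0.015, 1],
  [0.15, 0, 0, -0.112, 0.08, -0.04, 1],
  [0.25, 0, 0, -0.112, 0.13, -0.066, 1],
  [0.35, 0, 0, -0.112, 0.18, -0.092, 1],
  [0.45, 0, 0, -0.112, 0.23, -0.118, 1],
  [0.526, 0, 0, -0.112, 0.275, -0.142, 1],
  [0.526, 0, 0, -0.112, 0.31, -0.16, 1],
])

```text
t: 22.0
eef_pos: [602.2, -55.9, 118.8]
tool_rot: [0.521, 0.479, 0.521, -0.478]
ft_force: [0.7, 0.9, -1.1]
gripper_width: 39.3
```

```bash
python3 w.py w7; python3 -c "
from h import *
plan([(616,-32.6,90,-85.2),(616,-32.6,15,-85.2)])"
```

```text
t 22.10 tcp [603.5 -54.3 118.9] phi -85.0 w 39.3 j [-0.16  0.45  1.59  0.    1.1   1.32]
(616, -32.6, 90, np.float64(-85.2)) -> [0.004, -0.001, -0.002, 0.0289, 0.0143, -0.0205]
(616, -32.6, 15, np.float64(-85.2)) -> [0.004, -0.001, -0.002, 0.1039, 0.0141, -0.0205]
```

View pics/w7.png

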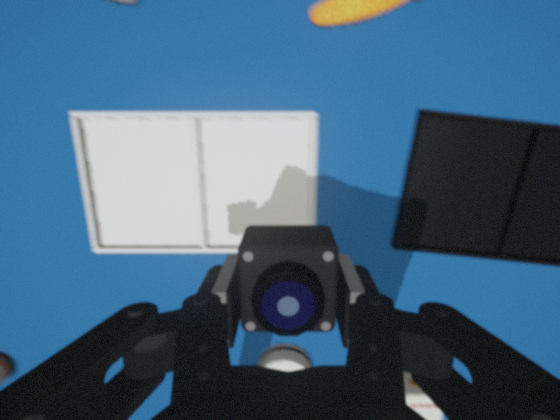

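```bash
python3 -c "
from h import *
import pickle
o=pickle.load(open('pics/w7.pkl','rb'))
w=cast('wrist',[[71,112],[318,112],[93,252]],10,o)[:,:2]; print(w.round(1)); d=w[0]-w[1]; print(np.linalg.norm(d),np.degrees(np.arctan2(d[1],d[0])),'ctr',(w[1]+w[2])/2)
"
```

```text
[[659.2 103.4]
 [674.3 -71.4]
 [552.6  95.1]]
175.45870138259568 94.94643072673524 ctr [613.47913375  11.84991186]
```

play_rows([
  [0, 0, 0, 0, 0.007, -0.01, 1],
  [0.004, 0, 0, 0.01, 0.014, -0.02, 1],
  [0.004, 0, 0, 0.035, 0.014, -0.0205, 1],
  [0.004, 0, 0, 0.06, 0.014, -0.0205, 1],
  [0.004, 0, 0, 0.08, 0.014, -0.0205, 1],
  [0.004, 0, 0, 0.093, 0.014, -0.0205, 1],
  [0.004, 0, 0, 0.1, 0.014, -0.0205, 1],
  [0.004, 0, 0, 0.103, 0.014, -0.0205, 1],
  [0.004, 0, 0, 0.103, 0.014, -0.0205, 1],
])

```text
t: 23.22
eef_pos: [614.3, -36.5, 15.9]
tool_rot: [0.52, 0.48, 0.519, -0.48]
ft_force: [0.5, -0.2, -1.7]
gripper_width: 39.8
```

play_rows([
  [0, 0, 0, 0.0, 0.002, -0.004, 1],
  [0, 0, 0, 0.002, 0.002, -0.0045, 1],
  [0, 0, 0, 0.0035, 0.002, -0.0045, 1],
  [0, 0, 0, 0.0048, 0.002, -0.0045, 1],
  [0, 0, 0, 0.0052, 0.002, -0.0045, 1],
  [0, 0, 0, 0.0052, 0.002, -0.0045, 1],
])

```text
t: 23.98
eef_pos: [615.5, -31.7, 10.6]
tool_rot: [0.52, 0.48, 0.52, -0.48]
ft_force: [-1.5, 0.8, 3.3]
gripper_width: 39.4
```

Contact. Release to about 47 mm, rise.

play_rows([
  [0, 0, 0, 0, 0, 0, 0],
  [0, 0, 0, 0, 0, 0, -0.1],
  [0, 0, 0, 0, 0, 0, -0.12],
  [0, 0, 0, -0.005, 0, 0, -0.12],
  [0, 0, 0, -0.03, 0, 0, -0.12],
  [0, 0, 0, -0.07, 0, 0, -0.12],
  [0, 0, 0, -0.12, 0, 0, -0.12],
  [0, 0, 0, -0.165, 0, 0, -0.12],
  [0, 0, 0, -0.17, 0, 0, -0.2],
])

```text
t: 25.1
eef_pos: [618.3, -32.1, 185.1]
tool_rot: [0.522, 0.481, 0.517, -0.478]
ft_force: [0.3, 0.0, -0.4]
gripper_width: 51.1
```

```bash
python3 w.py w8; python3 -c "
from h import *
plan([(465,55,170,-85)])"
```

```text
t 25.20 tcp [615.9 -31.7 181.4] phi -85.4 w 51.2 j [-0.12  0.4   1.49  0.    1.25  1.37]
(465, 55, 170, np.float64(-85.0)) -> [-0.007, 0.0, -0.002, 0.0111, -0.1435, -0.0985]
```

View pics/w8.png

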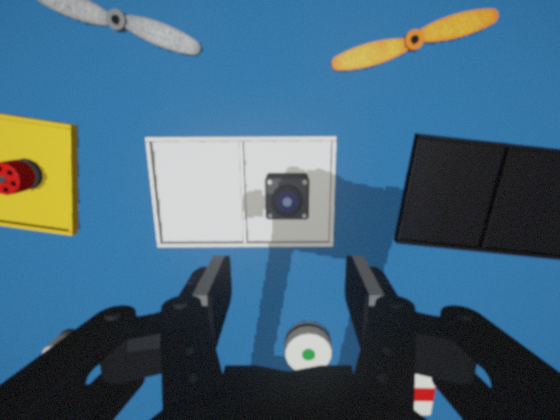

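play_rows([
  [0, 0, 0, 0.003, -0.03, -0.02, -0.2],
  [0, 0, 0, 0.01, -0.075, -0.05, -0.2],
  [0, 0, 0, 0.011, -0.12, -0.08, -0.2],
  [0, 0, 0, 0.011, -0.14, -0.096, -0.2],
  [0, 0, 0, 0.011, -0.1435, -0.0985, -0.2],
  [0, 0, 0, 0.011, -0.1435, -0.0985, -0.2],
  [0, 0, 0, 0.011, -0.1435, -0.0985, -0.2],
], newtons=30)

```text
t: 26.08
eef_pos: [466.1, 54.5, 169.1]
tool_rot: [0.52, 0.48, 0.519, -0.48]
ft_force: [1.2, 0.2, 0.9]
gripper_width: 51.4
```

```bash
python3 w.py w9;  python3 - <<'E'
from h import *
import pickle
im=cv2.imread('pics/w9.png'); o=pickle.load(open('pics/w9.pkl','rb'))
hsv=cv2.cvtColor(im,cv2.COLOR_BGR2HSV)
m=cv2.inRange(hsv,(45,100,40),(80,255,255))
for c in cv2.findContours(m,0,2)[0]:
    if cv2.contourArea(c)>60:
        x,y,w,h=cv2.boundingRect(c); p=(x+w/2-.5,y+h-w/2-.5); q=cast('wrist',p,30,o)[0]; print((x,y,w,h),p,q); plan([(q[0],q[1],6,-85)])
big(im,200,130,400,270,4,'pics/w9b.png')
E
```

```text
(417, 219, 13, 13) (423.0, 225.0) [452.05796199 -65.03035146  30.        ]
t 26.18 tcp [465.8  54.5 169.1] phi -85.5 w 51.4 j [ 0.03  0.22  1.81 -0.    1.11  1.52]
(np.float64(452.0579619879597), np.float64(-65.03035146465626), 6, np.float64(-85.0)) -> [-0.008, 0.0, -0.0, 0.1632, -0.0232, 0.118]
(270, 197, 32, 36) (285.5, 216.5) [450.06355797  54.97832417  30.        ]
t 26.18 tcp [465.8  54.5 169.1] phi -85.5 w 51.4 j [ 0.03  0.22  1.81 -0.    1.11  1.52]
(np.float64(450.0635579679497), np.float64(54.97832416829939), 6, np.float64(-85.0)) -> [-0.008, 0.0, -0.0, 0.1631, -0.0157, -0.0018]
```

View pics/w9b.png

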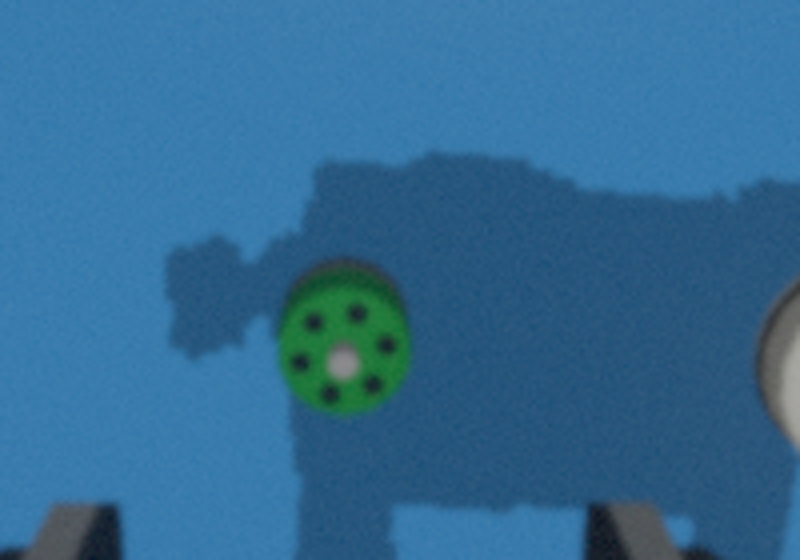

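Green motor (285,217), agrees with the top view (449,54.5). Grasp.

play_rows([
  [0, 0, 0, 0.03, -0.01, -0.002, -0.2],
  [0, 0, 0, 0.08, -0.0155, -0.002, -0.2],
  [0, 0, 0, 0.12, -0.0155, -0.002, -0.2],
  [0, 0, 0, 0.145, -0.0155, -0.002, -0.2],
  [0, 0, 0, 0.158, -0.0155, -0.002, -0.2],
  [0, 0, 0, 0.163, -0.0155, -0.002, -0.2],
  [0, 0, 0, 0.163, -0.0155, -0.002, -0.2],
])

```text
t: 27.05
eef_pos: [449.7, 55.7, 6.6]
tool_rot: [0.52, 0.48, 0.519, -0.479]
ft_force: [0.5, -0.5, -0.6]
gripper_width: 51.4
```

play_rows([
  [0, 0, 0, 0, 0, 0, 1],
  [0, 0, 0, 0, 0, 0, 1],
  [0, 0, 0, 0, 0, 0, 1],
  [0, 0, 0, 0, 0, 0, 1],
  [0, 0, 0, 0, 0, 0, 1],
  [0, 0, 0, 0, 0, 0, 1],
  [0, 0, 0, 0, 0, 0, 1],
])

```text
t: 27.92
eef_pos: [449.8, 55.8, 7.3]
tool_rot: [0.52, 0.48, 0.519, -0.479]
ft_force: [-0.2, 0.8, 7.0]
gripper_width: 29.1
```

```bash
python3 -c "
from h import *
plan([(609.5,54,90,-85.2)])"
```

```text
t 27.93 tcp [449.8  55.8   7.3] phi -85.4 w 29.1 j [ 0.03  0.45  2.03 -0.    0.66  1.52]
(609.5, 54, 90, np.float64(-85.2)) -> [-0.004, 0.0, -0.002, -0.0824, 0.1592, 0.0146]
```

play_rows([
  [0, 0, 0, -0.01, 0, 0, 1],
  [0, 0, 0, -0.035, 0, 0, 1],
  [0, 0, 0, -0.065, 0.01, 0, 1],
  [0, 0, 0, -0.08, 0.04, 0.004, 1],
  [0, 0, 0, -0.08, 0.085, 0.008, 1],
  [0, 0, 0, -0.075, 0.125, 0.012, 1],
  [0, 0, 0, -0.055, 0.15, 0.0145, 1],
  [0, 0, 0, -0.035, 0.158, 0.0145, 1],
  [0, 0, 0, -0.02, 0.159, 0.0145, 1],
  [0, 0, 0, -0.01, 0.159, 0.0145, 1],
])

```text
t: 29.18
eef_pos: [606.3, 54.1, 14.9]
tool_rot: [0.519, 0.479, 0.52, -0.48]
ft_force: [-0.3, -0.4, -1.0]
gripper_width: 29.2
```

play_rows([
  [0, 0, 0, 0, 0, 0, 1],
  [0, 0, 0, 0.001, 0, 0, 1],
])

```text
t: 29.42
eef_pos: [608.6, 54.1, 15.9]
tool_rot: [0.52, 0.48, 0.519, -0.479]
ft_force: [0.2, -0.4, 0.4]
gripper_width: 28.7
```

```bash
python3 -c "
from h import *
plan([(609.5,54,10.2,-85.2)])"
```

```text
t 29.43 tcp [608.6  54.1  15.9] phi -85.4 w 28.7 j [0.02 0.58 1.67 0.   0.89 1.51]
(609.5, 54, 10.2, np.float64(-85.2)) -> [-0.004, 0.0, -0.001, 0.0057, 0.0009, 0.0001]
```

play_rows([
  [0, 0, 0, 0.002, 0, 0, 1],
  [0, 0, 0, 0.004, 0, 0, 1],
  [0, 0, 0, 0.005, 0, 0, 1],
  [0, 0, 0, 0.0056, 0, 0, 1],
  [0, 0, 0, 0.0056, 0, 0, 1],
])

```text
t: 30.05
eef_pos: [608.7, 54.0, 10.3]
tool_rot: [0.52, 0.48, 0.519, -0.48]
ft_force: [-1.3, -0.2, 4.8]
gripper_width: 28.7
```

play_rows([
  [0, 0, 0, 0, 0, 0, 0.25],
  [0, 0, 0, 0, 0, 0, 0.1],
  [0, 0, 0, 0, 0, 0, 0.05],
  [0, 0, 0, -0.005, 0, 0, 0.05],
  [0, 0, 0, -0.03, 0, 0, 0.05],
  [0, 0, 0, -0.07, 0, 0, 0.05],
  [0, 0, 0, -0.12, 0, 0, 0.05],
  [0, 0, 0, -0.16, 0, 0, -0.2],
  [0, 0, 0, -0.17, 0, 0, -0.6],
])

```text
t: 31.18
eef_pos: [610.7, 54.1, 183.4]
tool_rot: [0.521, 0.481, 0.518, -0.478]
ft_force: [-0.9, 0.7, -0.3]
gripper_width: 67.5
```

```bash
python3 w.py w10; python3 -c "
from h import *
plan([(465,-67,170,-85)])"
```

```text
t 31.27 tcp [609.3  54.  181. ] phi -85.4 w 67.7 j [0.02 0.4  1.5  0.   1.24 1.51]
(465, -67, 170, np.float64(-85.0)) -> [-0.007, 0.0, -0.003, 0.0106, -0.1535, 0.1091]
```

View pics/w10.png

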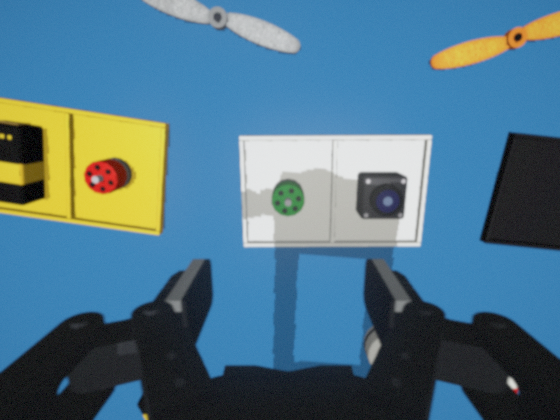

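```bash
python3 -c "
from h import *
plan([(450,-52,165,-2)])"
```

```text
t 31.27 tcp [609.3  54.  181. ] phi -85.4 w 67.7 j [0.02 0.4  1.5  0.   1.24 1.51]
(450, -52, 165, np.float64(-2.0)) -> [-1.456, 0.002, -0.002, 0.0155, -0.1673, 0.093]
```

play_rows([
  [-0.15, 0, 0, 0.002, -0.015, 0.008, -0.6],
  [-0.32, 0, 0, 0.004, -0.035, 0.018, -0.6],
  [-0.5, 0, 0, 0.006, -0.055, 0.03, -0.6],
  [-0.68, 0, 0, 0.008, -0.078, 0.042, -0.6],
  [-0.86, 0, 0, 0.01, -0.1, 0.055, -0.6],
  [-1.04, 0, 0, 0.012, -0.12, 0.067, -0.6],
  [-1.22, 0, 0, 0.014, -0.14, 0.078, -0.6],
  [-1.38, 0, 0, 0.015, -0.157, 0.088, -0.6],
  [-1.456, 0, 0, 0.0155, -0.167, 0.093, -0.6],
  [-1.456, 0, 0, 0.0155, -0.167, 0.093, -0.6],
])

```text
t: 32.52
eef_pos: [447.4, -51.9, 162.5]
tool_rot: [0.705, 0.013, 0.709, -0.013]
ft_force: [0.2, -0.7, 0.1]
gripper_width: 68.2
```

play_rows([
  [0, 0, 0, 0, 0, 0, -0.6],
  [0, 0, 0, 0, 0, 0, -0.6],
])

```text
t: 32.78
eef_pos: [450.0, -51.8, 163.9]
tool_rot: [0.707, 0.013, 0.707, -0.012]
ft_force: [0.2, 0.3, -0.2]
gripper_width: 68.3
```

```bash
python3 w.py w11;  python3 - <<'E'
from h import *
import pickle
im=cv2.imread('pics/w11.png'); o=pickle.load(open('pics/w11.pkl','rb'))
hsv=cv2.cvtColor(im,cv2.COLOR_BGR2HSV)
m=cv2.inRange(hsv,(45,100,40),(80,255,255))
for c in cv2.findContours(m,0,2)[0]:
    if cv2.contourArea(c)>60:
        x,y,w,h=cv2.boundingRect(c); p=(x+w/2-.5,y+h/2-.5); q=cast('wrist',p,24,o)[0]; print((x,y,w,h),q); plan([(q[0],q[1],5,-2)])
E
```

```text
(282, 210, 14, 13) [449.9300563  -67.34978572  24.        ]
t 32.88 tcp [450.  -51.8 164.1] phi -2.0 w 68.4 j [-0.21  0.21  1.85  0.    1.09 -0.17]
(np.float64(449.9300563016004), np.float64(-67.34978571850101), 5, np.float64(-2.0)) -> [-0.0, -0.0, -0.0, 0.1591, -0.0155, 0.0005]
(464, 36, 51, 43) [607.62993682  54.54214131  24.        ]
t 32.88 tcp [450.  -51.8 164.1] phi -2.0 w 68.4 j [-0.21  0.21  1.85  0.    1.09 -0.17]
(np.float64(607.62993682387), np.float64(54.542141307877706), 5, np.float64(-2.0)) -> [-0.0, -0.0, -0.0, 0.1591, 0.1118, 0.1538]
```

View pics/w11.png

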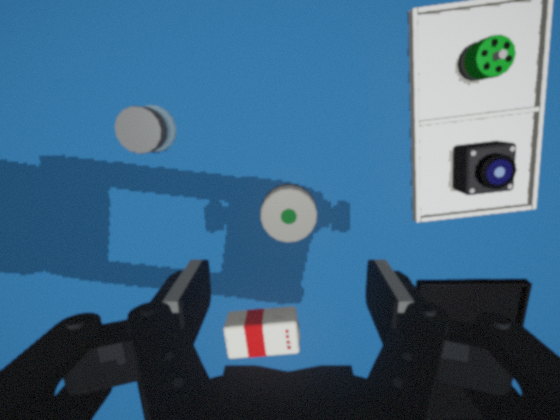

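play_rows([
  [0, 0, 0, 0.03, -0.01, 0, -0.6],
  [0, 0, 0, 0.08, -0.0155, 0, -0.6],
  [0, 0, 0, 0.115, -0.0155, 0, -0.6],
  [0, 0, 0, 0.14, -0.0155, 0, -0.6],
  [0, 0, 0, 0.153, -0.0155, 0, -0.6],
  [0, 0, 0, 0.158, -0.0155, 0, -0.6],
  [0, 0, 0, 0.158, -0.0155, 0, -0.6],
])

```text
t: 33.75
eef_pos: [449.6, -67.6, 6.5]
tool_rot: [0.707, 0.012, 0.707, -0.012]
ft_force: [-0.0, -0.3, 0.7]
gripper_width: 68.3
```

play_rows([
  [0, 0, 0, 0, 0, 0, 1],
  [0, 0, 0, 0, 0, 0, 1],
  [0, 0, 0, 0, 0, 0, 1],
  [0, 0, 0, 0, 0, 0, 1],
  [0, 0, 0, 0, 0, 0, 1],
  [0, 0, 0, 0, 0, 0, 1],
])

```text
t: 34.5
eef_pos: [449.9, -67.7, 7.3]
tool_rot: [0.708, 0.012, 0.706, -0.013]
ft_force: [-1.0, 0.5, 6.7]
gripper_width: 48.7
```

```bash
python3 -c "
from h import *
c=np.array([625.3,-233.5]); t=np.radians(88.9); b=c+43*np.array([np.cos(t),np.sin(t)]); print(b)
plan([(b[0],b[1],90,-1.1)])"
```

```text
[ 626.12549002 -190.50792438]
t 34.50 tcp [449.9 -67.7   7.3] phi -2.0 w 48.7 j [-0.24  0.45  2.03  0.    0.66 -0.21]
(np.float64(626.1254900231866), np.float64(-190.5079243787693), 90, np.float64(-1.1)) -> [-0.016, 0.002, 0.0, -0.0823, -0.1166, 0.1806]
```

play_rows([
  [0, 0, 0, -0.01, 0, 0, 1],
  [0, 0, 0, -0.035, 0, 0, 1],
  [0, 0, 0, -0.07, -0.005, 0.008, 1],
  [0, 0, 0, -0.095, -0.025, 0.04, 1],
  [0, 0, 0, -0.1, -0.052, 0.08, 1],
  [0, 0, 0, -0.1, -0.078, 0.12, 1],
  [-0.016, 0, 0, -0.1, -0.1, 0.155, 1],
  [-0.016, 0, 0, -0.1, -0.113, 0.175, 1],
  [-0.016, 0, 0, -0.09, -0.1165, 0.18, 1],
  [-0.016, 0, 0, -0.08, -0.1165, 0.18, 1],
])

```text
t: 35.75
eef_pos: [623.8, -189.8, 85.4]
tool_rot: [0.707, 0.007, 0.708, -0.007]
ft_force: [-0.0, 1.0, -0.2]
gripper_width: 48.9
```

```bash
python3 w.py w12; python3 -c "
from h import *
plan([(626.1,-190.5,15,-1.1)])"
```

```text
t 35.85 tcp [ 622.  -188.8   84.1] phi -1.1 w 48.7 j [-0.36  0.54  1.51  0.    1.09 -0.34]
(626.1, -190.5, 15, np.float64(-1.1)) -> [0.0, -0.005, -0.002, 0.0691, -0.0018, 0.0045]
```

View pics/w12.png

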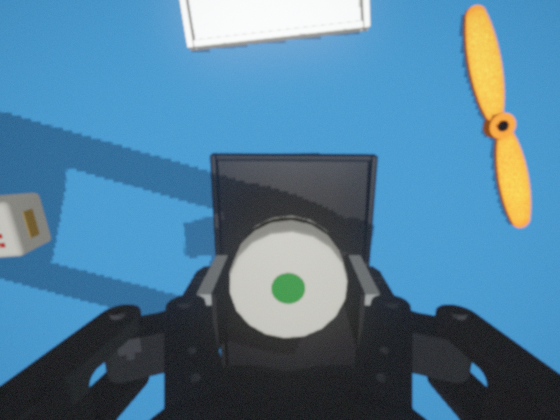

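```bash
python3 -c "
from h import *
import pickle
o=pickle.load(open('pics/w12.pkl','rb'))
w=cast('wrist',[[212,155],[376,155]],10,o)[:,:2]; print(w.round(1)); d=w[1]-w[0];u=d/np.linalg.norm(d); print(np.linalg.norm(d),np.degrees(np.arctan2(d[1],d[0])),'bay',w.mean(0)+45*np.array([u[1],-u[0]]))
"
```

```text
[[ 576.  -144.6]
 [ 680.4 -146.4]]
104.47623770812328 -0.9844636452564985 bay [ 627.44216548 -190.529642  ]
```

Agrees. Target (627,-190.5).

play_rows([
  [0, 0, 0, 0.005, -0.001, 0.003, 1],
  [0, 0, 0, 0.02, -0.002, 0.005, 1],
  [0, 0, 0, 0.04, -0.002, 0.005, 1],
  [0, 0, 0, 0.055, -0.002, 0.005, 1],
  [0, 0, 0, 0.064, -0.002, 0.005, 1],
  [0, 0, 0, 0.068, -0.002, 0.005, 1],
  [0, 0, 0, 0.069, -0.002, 0.005, 1],
  [0, 0, 0, 0.069, -0.002, 0.005, 1],
])

```text
t: 36.85
eef_pos: [630.3, -192.5, 17.7]
tool_rot: [0.707, 0.007, 0.707, -0.007]
ft_force: [-0.0, -0.6, -0.4]
gripper_width: 48.8
```

play_rows([
  [0, 0, 0, 0.001, 0.002, -0.003, 1],
  [0, 0, 0, 0.003, 0.002, -0.003, 1],
  [0, 0, 0, 0.005, 0.002, -0.003, 1],
  [0, 0, 0, 0.0065, 0.002, -0.003, 1],
  [0, 0, 0, 0.0073, 0.002, -0.003, 1],
  [0, 0, 0, 0.0073, 0.002, -0.003, 1],
])

```text
t: 37.6
eef_pos: [626.9, -190.3, 10.4]
tool_rot: [0.707, 0.007, 0.707, -0.007]
ft_force: [-1.3, 1.0, 4.2]
gripper_width: 48.9
```

play_rows([
  [0, 0, 0, 0, 0, 0, -0.2],
  [0, 0, 0, 0, 0, 0, -0.32],
  [0, 0, 0, 0, 0, 0, -0.35],
  [0, 0, 0, -0.005, 0, 0, -0.35],
  [0, 0, 0, -0.03, 0, 0, -0.35],
  [0, 0, 0, -0.07, 0, 0, -0.35],
  [0, 0, 0, -0.12, 0, 0, -0.35],
  [0, 0, 0, -0.17, 0, 0, -0.35],
  [0, 0, 0, -0.2, 0, 0, -0.35],
  [0, 0, 0, -0.2, 0, 0, -0.35],
])

```text
t: 38.85
eef_pos: [628.8, -191.0, 213.8]
tool_rot: [0.71, 0.006, 0.705, -0.008]
ft_force: [-0.1, 0.2, 0.3]
gripper_width: 57.4
```

```bash
python3 w.py w13; python3 -c "
from h import *
im=imaging.grab_frame('scene');cv2.imwrite('pics/scene13.png',im);big(im,80,130,440,400,2.2,'pics/scene13b.png')
plan([(500,-300,230,-1)])"
```

```text
t 39.00 tcp [ 625.9 -189.9  208.6] phi -1.1 w 57.6 j [-0.36  0.43  1.36  0.    1.35 -0.34]
(500, -300, 230, np.float64(-1.0)) -> [-0.002, -0.002, -0.001, -0.0212, -0.1125, -0.1238]
```

View pics/scene13b.png

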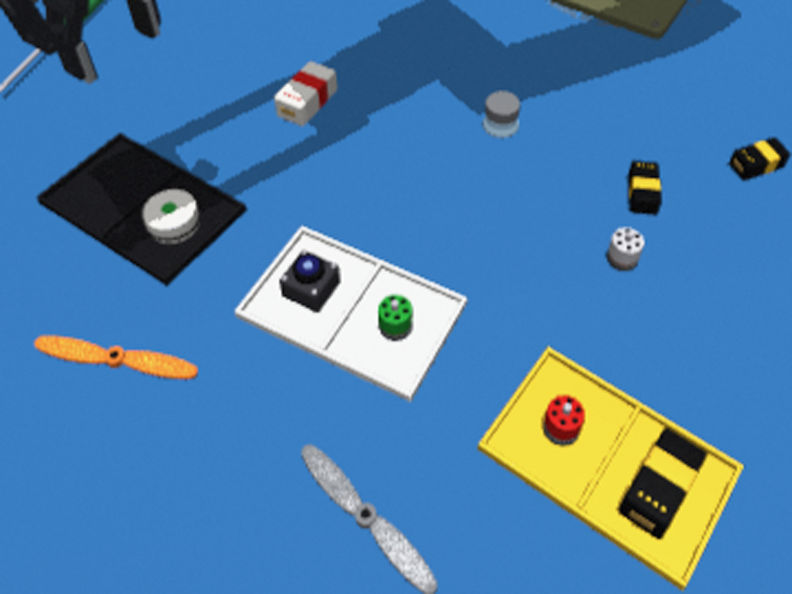

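View pics/w13_top.png

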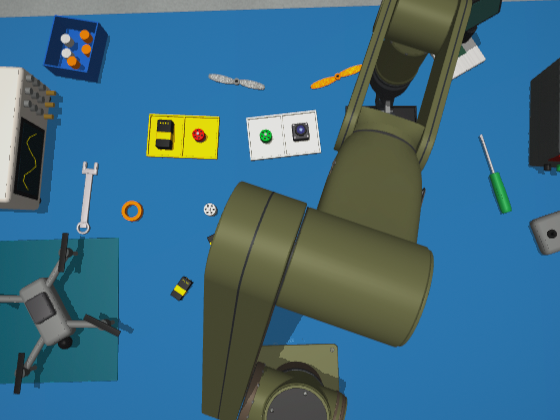

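play_rows([
  [0, 0, 0, 0, 0, 0, -0.35],
  [0, 0, 0, 0, 0, 0, -0.35],
  [0, 0, 0, 0, 0, 0, -0.35],
  [0, 0, 0, 0, 0, 0, -0.35],
])

```text
t: 39.5
eef_pos: [626.9, -190.3, 209.6]
tool_rot: [0.707, 0.007, 0.707, -0.007]
ft_force: [0.0, -0.2, -0.2]
gripper_width: 57.9
```

```bash
python3 -c "
from cell import r
print(r.sign_off())"
```

```text
the job is handed in; nothing more can be done
None
```

All five parts are in their trays, one to a bay, and the job was handed in at about 39.5 s of the 112 s allowed. I placed them in the order you listed:

1. **Yellow tray:** the black battery with the yellow band, then the red motor. Of the three black batteries I took the largest. It measured about 67 x 34 mm from the wrist view, against 70 x 36 mm given; the other two were about 55 x 30 mm.
2. **White tray:** the camera, then the green motor.
3. **Black tray:** the GPS puck.

- **Set-down:** I lowered each part until it touched the bay floor before letting go. The wrist read 3 to 5 N for four of them. The red motor read only 1.4 N, close to sensor noise, so I went 0.4 mm lower and then opened the gripper.
- **Last check:** the final scene picture shows all five parts upright and flat inside their bays, with the gripper clear above. I did not touch the silver motor or the white battery, and neither looks moved. In the last top view the arm hid the white battery and the black tray, so for those I went by the scene camera.
- **Disagreement:** the top and wrist cameras differed by 2 to 3 mm on the red motor and the camera. I went by the wrist camera, and both grips came out at the right width.

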